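# Start the spray station in order

## Task

Start the spray station by pressing its switches with the tips of the closed fingers, in this order: first press the white-marked end of the blue rocker (extractor fan) fully down, then that of the yellow rocker (compressor), and last push the green button (turntable) all the way in for a moment and let it go. Leave both rockers on, never press the red stop button, and leave the clay mariachi, the piggy bank and the mug standing where they are: nothing is picked up.

Things in the scene. Friction and masses are not known exactly. Their poses are not given: they have to be found in the camera images.
- console: grey switch console, 150 (x) by 340 (y) by 50 mm high, fixed, turned up to 0.35 rad; origin at the centre of its underside, x away from the robot, z up. On top, in a row along y at -117, -39, 39 and 117 mm, four black plates (62 by 100 mm, 4 thick) carry the blue rocker, yellow rocker, green button and red button, in an order that differs from run to run.
- blue_rocker (a joint): joint of the blue rocker, the switch of the extractor fan: rad, 0 = off (its ON end, the far end, fully up), 0.40 = fully on (ON end fully down). Starts within 0.05 of off. It stays where it is left (friction only, no spring): 3 to 5 N on the press point move it, and it meets a hard stop at 0.40.
- blue_rocker_on (a point): press point on top of the blue rocker's ON end (centre of its white bar). Flat blue paddle 60 mm long (console x), 34 wide, 8 thick; axle across its middle, 70 mm above the worktop; leans 0.20 rad either way. The point is 22 mm from the middle on the side away from the robot (console +x), 78 mm high when off, 70 when on, and moves with it. Plate below at 54 mm.
- yellow_rocker (a joint): joint of the yellow rocker, the switch of the compressor: rad, 0 = off (its ON end, the far end, fully up), 0.40 = fully on (ON end fully down). Starts within 0.05 of off. It stays where it is left (friction only, no spring): 3 to 5 N on the press point move it, and it meets a hard stop at 0.40.
- yellow_rocker_on (a point): press point on top of the yellow rocker's ON end (centre of its white bar). Flat yellow paddle 60 mm long (console x), 34 wide, 8 thick; axle across its middle, 70 mm above the worktop; leans 0.20 rad either way. The point is 22 mm from the middle on the side away from the robot (console +x), 78 mm high when off, 70 when on, and moves with it. Plate below at 54 mm.
- green_button (a joint): travel of the green button, the turntable's start: m, 0 = up, 0.006 = fully down. Spring return: about 1.2 N starts it, 5 N takes it fully down.
- green_button_top (a point): centre of the top face of the green push button: a round green plastic cap 32 mm across in a steel collar 42 mm across whose rim is 61 mm above the worktop. The cap's top is 72 mm above the worktop, 66 mm when fully down. The point moves with the cap; its z is up.
- red_button (a joint): travel of the red button, the emergency stop, to be left alone: m, 0 = up, 0.006 = fully down; same spring as the green one.
- red_button_top (a point): centre of the top face of the red push button: a round red plastic cap 32 mm across in a steel collar 42 mm across whose rim is 61 mm above the worktop. The cap's top is 72 mm above the worktop, 66 mm when fully down. The point moves with the cap; its z is up.
- turntable: dark steel turntable, 160 mm across and 30 mm high, fixed on the worktop beyond the console; origin at the centre of its underside.
- mariachi: unpainted pale clay mariachi figurine with sombrero and guitar, 170 mm tall, about 95 mm across, 0.35 kg, loose, standing on the turntable; origin at the centre of its underside, z up.
- piggy: terracotta piggy bank, 135 mm long (x) by 86 mm wide by 105 mm high, 0.4 kg, loose, beside one end of the console; origin on the worktop under its middle, z up.
- mug: chipped yellow enamel mug, 80 mm across, 85 mm high, handle 30 mm out at its +y, 0.25 kg, loose, beside the other end of the console; origin at the centre of its underside, z up.
Mind the look-alikes: they are no part of the job. What is shaped like the piggy but purple or turquoise is not meant.

How it is judged:
On the way, in this order (a step that is already met when the one before it is completed fails the run):
1. the blue rocker is pressed on with the closed fingers (fingers touching it, TCP over its press point) (value of joint blue_rocker above 0.32 rad and value of joint yellow_rocker below 0.12 rad and contact force between the fingers and blue_rocker above 0.5 N and horizontal distance between the grasp point and blue_rocker_on below 0.032 m), for 0.05 s.
2. then the yellow rocker is pressed on in the same way (value of joint each of yellow_rocker, blue_rocker above 0.32 rad and contact force between the fingers and yellow_rocker above 0.5 N and horizontal distance between the grasp point and yellow_rocker_on below 0.032 m), for 0.05 s.
3. then the green button is pushed all the way in with the closed fingers (value of joint green_button above 0.0045 m and value of joint each of blue_rocker, yellow_rocker above 0.32 rad and contact force between the fingers and green_button above 0.5 N and horizontal distance between the grasp point and green_button_top below 0.032 m), for 0.05 s.
At the end, for the whole second after the job is handed in: Both rockers are on (joint above 0.32 of 0.40 rad), the green and red buttons are up (within 1.5 mm), and the mariachi, the piggy bank and the mug stand upright, at rest, within 20 mm of where they started (value of joint each of blue_rocker, yellow_rocker above 0.32 rad and value of joint each of green_button, red_button below 0.0015 m and distance of each of mariachi, piggy, mug from where it was at the start of the episode below 0.02 m and angle between each of mariachi, piggy, mug's own z axis and vertical below 0.15 rad and linear speed of each of mariachi, piggy, mug below 0.02 m/s); the robot touches nothing.
It fails at once if the red stop button is pressed (more than 1.5 mm) (value of joint red_button above 0.0015 m).
It fails at once if the yellow rocker is moved (beyond 0.15 rad) before the blue one is on (value of joint yellow_rocker above 0.15 rad and value of joint blue_rocker below 0.3 rad).
It fails at once if the green button is pressed (more than 1.5 mm) before both rockers are on (value of joint green_button above 0.0015 m and value of joint any of blue_rocker, yellow_rocker below 0.3 rad).
It fails at once if the clay mariachi, the piggy bank or the mug is lifted, shifted by more than 20 mm or tipped (distance of any of mariachi, piggy, mug from where it was at the start of the episode above 0.02 m or angle between any of mariachi, piggy, mug's own z axis and vertical above 0.3 rad).
It also fails if it takes over 48 s, if anything falls off the work surface, if the arm or the gripper's body presses on something with over 40 N, if the wrist force passes 120 N, or if a joint passes its speed limit or range.

## Robot

A 6-joint arm with a two-finger parallel gripper is mounted at the origin on the work surface. World frame = base frame: x ahead of the robot, y to its left, z up, the work surface at z = 0. Lengths are in m, angles in rad, forces in N, time in s.
With the tool pointing down it reaches from about 0.375 to 0.9 m from the base axis. Payload 3.1 kg.
Tool frame: the origin (TCP) lies between the finger pads, 19 mm behind the fingertips; this is the grasp point; z points along the fingers, y is the line along which they close (so a half turn about z gives the same grasp; the last joint's range is limited). The gripper opens to 85 mm and grips with 20 to 120 N. Pads are 22 mm wide; open, the fingers measure 114 mm over their backs; the gripper's body (76 mm by 85 mm) begins 54 mm behind the grasp point. The pads swing forward as they close: fully open they stand 13 mm farther back than shut.
Start: joints at [-1.341, 0.527, 1.433, -0, 1.181, -0.178], TCP at [0.248, -0.573, 0.25] pointing down, gripper open.
Joint ranges: [-3.08, 3.08], [-0.75, 2.2], [0.22, 2.44], [-1.43, 4.57], [0, 2.65], [-2.85, 2.85]. Speed limits (rad/s): [2.79, 2.79, 3.14, 3.14, 3.14, 3.14].

## Interface

Orientations are given as a unit quaternion [x, y, z, w].
In Python, from station import monitor, eyes, job gives the robot as it stands.
- The arm moves only by the shell command python3 -m pendant 'ROWS' [FORCE]. ROWS is JSON, a list that holds one entry, the list of rows, each a list of 7 numbers: the shift along the tool's x, y, z as a fraction of full scale, then the turn, a rotation vector about the tool's x, y, z as a fraction of full scale, then the opening, from 0 (shut) to 1 (fully open). A call has 1 to 20 rows; each row shifts and turns the commanded pose from where the row before left it, along the tool's axes as they then stand; what a row does not reach is not made up. Full scale, the value 1, is 800 mm for a shift and 0.12 rad for a turn. A row lasts 1/10 s, in which the tool goes at most 50 mm and 8.59 degrees, less where a joint would pass 70% of its speed; a pose out of reach is approached as far as the arm can. A call with a number of a shift or a turn outside -1 to 1 is refused whole. A call with a gripper value outside its range is refused whole. The fingers move at their own pace and stop on an object; FORCE is the grip in N (left out, the last holds). Time passes only in rows, so rows that do not move let the fingers close. It gives the time, the measured TCP pose, the force, the opening and the grip force at its end, in the units of the state.
- monitor.sense(): the state, without advancing time (a new reading comes with each control period).
- eyes.snapshot(name): name is "scene" or "top" or "wrist"; returns a dict with "pixels" (384x512x3 uint8, red, green, blue), "depth" (384x512 float32, m along the optical axis (not along the pixel's ray), 0 where there is no reading), "intrinsics" (3x3 intrinsics, pixels), "eye" and "attitude" of the camera in the world. Camera axes: x right, y down, z forward; pixel columns grow to the right and rows downward; lengths in m; the calibration is good to about 2 mm. A picture is of the moment at which its call begins.
- job.sign_off(): hands the job in; it is judged then, once.
The state is a dict: "t": time; "q": joint angles; "qd": joint speeds; "tau": joint torques, N m; "tcp_pos": TCP position; "tool_rot": TCP orientation; "force": force on the tool from outside, world axes, zero at the start; "ft_torque": the same for the moment, N m; "finger_gap": opening from 0.0 (shut) to 1.0 (fully open); "gripper_force": force on a finger pad.
Only numpy, scipy, OpenCV 4.12 (cv2) and the standard library are available. Lean on these libraries where they do the work, as an engineer would, in place of code of your own. Each camera call takes 0.05 s, during which the arm holds its last target. There are 200 camera calls.

## Working session

There is one attempt and no reset: what is moved stays moved. The work goes in short steps, Python scripts to look and compute and a shell command to move; the robot and the scene stay as the last step left them, time stands still between calls to the robot, and variables do not carry over. Pictures are saved under pics/ and viewed, at most 10 in all, crops included, and the job is handed in when it is done.

```bash
mkdir -p pics
cat > h.py <<'E'
import numpy as np, cv2
from scipy.spatial.transform import Rotation as R
from station import monitor, eyes, job
def snap(n,f):
    s=eyes.snapshot(n); cv2.imwrite(f'pics/{f}.png',cv2.cvtColor(s['pixels'],cv2.COLOR_RGB2BGR)); np.savez(f'pics/{f}.npz',**s); return s
def rot(a):
    a=np.asarray(a); return a if a.shape==(3,3) else R.from_quat(a).as_matrix()
def world(s,u,v,r=1):
    d=s['depth'][v-r:v+r+1,u-r:u+r+1]; d=np.median(d[d>0]); K=s['intrinsics']
    return s['eye']+rot(s['attitude'])@(d*np.array([(u-K[0,2])/K[0,0],(v-K[1,2])/K[1,1],1]))
E
python3 - <<'E'
from h import *
a=snap('top','top0');b=snap('scene','scene0')
print(a['eye'],a['attitude'],monitor.sense())
E
```

```text
[ 0.48620814 -0.04477922  1.13389464] [-0.69709028  0.71564203 -0.0325405   0.02937242] {'t': 0.1, 'q': array([-1.34045784e+00,  5.28403899e-01,  1.43377393e+00,  2.68050650e-06,
        1.18138944e+00, -1.78506003e-01]), 'qd': array([-0.00157429, -0.00126808, -0.00268233, -0.00094553,  0.00251333,
        0.00168163]), 'tau': array([-4.78859656e-04, -4.43305707e+01, -1.78585732e+01, -2.49650266e-04,
        3.91345908e-03,  8.55627462e-06]), 'tcp_pos': array([ 0.24835238, -0.57287971,  0.24911265]), 'tool_rot': array([ 9.79178059e-01,  2.03000870e-01, -2.43453851e-05, -9.87005932e-04]), 'force': array([ 0.39237828, -0.02503061,  0.44302523]), 'ft_torque': array([-0.03275169, -0.04117641, -0.0220656 ]), 'gripper_force': 0.0, 'finger_gap': 0.9995148353300356}
```

View pics/top0.png

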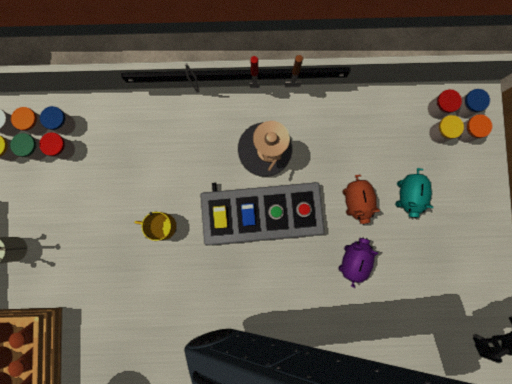

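View pics/scene0.png

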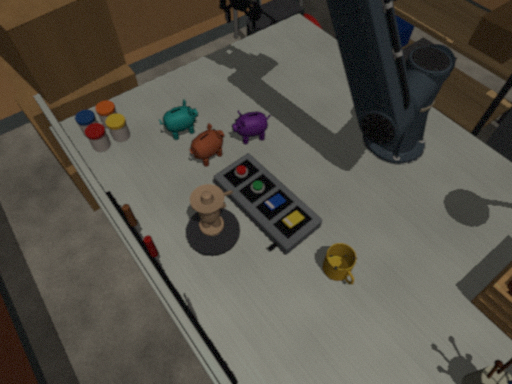

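Top view: from left to right, yellow rocker (220,217), blue (248,214), green (276,212) and red (304,210). The mug is at (158,226), the terracotta piggy at (361,200), the mariachi at (271,140), and the purple and turquoise pigs are the look-alikes. I'll enlarge the console and measure it.

Run:
```python
from h import *
s=dict(np.load('pics/top0.npz'))
for n,u,v in [('yel',220,217),('blue',248,214),('green',276,212),('red',304,210),('mari',271,139),('c1',205,193),('c2',319,184),('c3',323,233),('c4',208,242)]:
    print(n,world(s,u,v).round(4))
im=cv2.imread('pics/top0.png')[175:250,195:330]
cv2.imwrite('pics/crop.png',cv2.resize(im,None,fx=5.9,fy=5.9,interpolation=cv2.INTER_CUBIC))
```

```text
yel [0.522  0.0558 0.0702]
blue [ 0.5282 -0.0216  0.0702]
green [ 0.5317 -0.099   0.0712]
red [ 0.5351 -0.1763  0.0721]
mari [ 0.7068 -0.0857  0.198 ]
c1 [0.5916 0.0989 0.0488]
c2 [ 0.609  -0.2247  0.0474]
c3 [ 0.4703 -0.2302  0.0481]
c4 [0.4538 0.0923 0.0508]
```

View pics/crop.png

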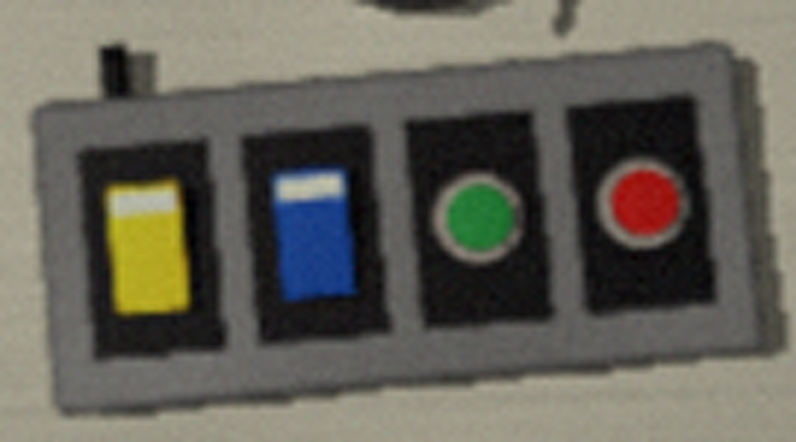

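Run:
```python
from h import *
s=dict(np.load('pics/top0.npz'));K=s['intrinsics']
def at(x,y,h):
    u,v=195+(x+.5)/5.9-.5,175+(y+.5)/5.9-.5
    r=rot(s['attitude'])@np.array([(u-K[0,2])/K[0,0],(v-K[1,2])/K[1,1],1]); e=s['eye']
    return (e+r*(h-e[2])/r[2]).round(4)
for n,x,y,h in [('Yon',143,202,.078),('Bon',309,187,.078),('Ymid',148,247,.07),('Bmid',314,236,.07),('G',480,217,.072),('R',645,203,.072)]: print(n,at(x,y,h))
p=at(148,247,.07)-at(645,203,.072); print('yaw of console x',np.arctan2(-p[0],p[1]))
```

```text
Yon [0.5442 0.0578 0.078 ]
Bon [ 0.5492 -0.0194  0.078 ]
Ymid [0.5235 0.0567 0.07  ]
Bmid [ 0.5266 -0.021   0.07  ]
G [ 0.5334 -0.0988  0.072 ]
R [ 0.5379 -0.1762  0.072 ]
yaw of console x 0.06175050385080004
```

```bash
python3 -m pendant '[[[0,0,0,0,0,1,0],[0,0,0,0,0,1,0],[0,0,0,0,0,1,0],[0,0,0,0,0,0.5,0],[0,0,0,0,0,0,0]]]' 20
```

```text
t: 0.6
tcp_pos: [0.2484, -0.5731, 0.2494]
tool_rot: [1.0, -0.006, -0.0, -0.001]
force: [-0.8, 0.0, 0.3]
finger_gap: 0.146
gripper_force: 0.0
```

```bash
python3 -m pendant '[[[0.029,-0.0533,0,0,0,0,0],[0.029,-0.0533,0,0,0,0,0],[0.029,-0.0533,0,0,0,0,0],[0.029,-0.0533,0,0,0,0,0],[0.029,-0.0533,0,0,0,0,0],[0.029,-0.0533,0,0,0,0,0],[0.029,-0.0533,0,0,0,0,0],[0.029,-0.0533,0,0,0,0,0],[0.029,-0.0533,0,0,0,0,0],[0.029,-0.0533,0,0,0,0,0],[0.029,-0.0533,0,0,0,0,0],[0.029,-0.0533,0,0,0,0,0],[0.029,-0.0533,0,0,0,0,0],[0,0,0,0,0,0,0],[0,0,0,0,0,0,0],[0,0,0,0,0,0,0]]]'
```

```text
t: 2.2
tcp_pos: [0.5556, -0.0233, 0.2497]
tool_rot: [1.0, -0.006, -0.001, 0.0]
force: [0.0, 0.1, 0.5]
finger_gap: -0.001
gripper_force: 0.0
```

Run:
```python
from h import *
snap('wrist','w1'); s=monitor.sense(); print(s['tcp_pos'],s['tool_rot'],s['force'],s['finger_gap'])
```

```text
[ 0.55556867 -0.02367089  0.24983398] [ 9.99981119e-01 -6.12704800e-03 -4.62918147e-04  8.43559787e-05] [-0.30881417 -0.19858675  0.05283545] -0.000504403920535799
```

View pics/w1.png

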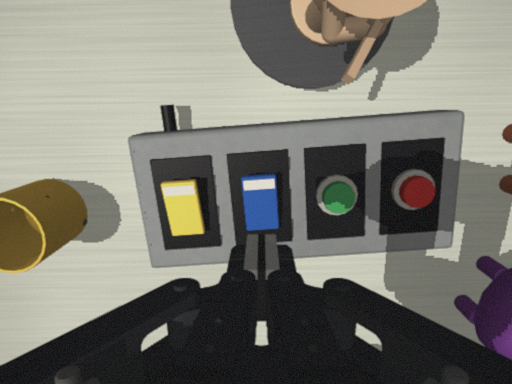

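The wrist view shows the blue white bar at (259,184), the yellow bar at (180,190) and the green cap at (339,197), with the closed fingers near (262,240). I'll measure the same points once more from here.

Run:
```python
from h import *
s=dict(np.load('pics/w1.npz'));K=s['intrinsics']
for n,u,v,h in [('Bon',259,184,.078),('Yon',180,190,.078),('G',339,197,.072)]:
    r=rot(s['attitude'])@np.array([(u-K[0,2])/K[0,0],(v-K[1,2])/K[1,1],1]); e=s['eye']
    print(n,(e+r*(h-e[2])/r[2]).round(4),world(s,u,v).round(4))
```

```text
Bon [ 0.5518 -0.0215  0.078 ] [ 0.551  -0.0215  0.0746]
Yon [0.5467 0.0543 0.078 ] [0.5461 0.055  0.0755]
G [ 0.5363 -0.1     0.072 ] [ 0.5367 -0.0997  0.0734]
```

```bash
python3 -m pendant '[[[-0.0063,-0.0035,0,0,0,0,0],[0,0,0.036,0,0,0,0],[0,0,0.036,0,0,0,0],[0,0,0.036,0,0,0,0],[0,0,0.036,0,0,0,0],[0,0,0.036,0,0,0,0],[0,0,0,0,0,0,0],[0,0,0,0,0,0,0]]]'; python3 -m pendant '[[[0,0,0.0025,0,0,0,0],[0,0,0.0025,0,0,0,0],[0,0,0.0025,0,0,0,0],[0,0,0.0025,0,0,0,0],[0,0,0.0025,0,0,0,0],[0,0,0.0025,0,0,0,0],[0,0,0,0,0,0,0],[0,0,0,0,0,0,0]]]'
```

```text
t: 3.05
tcp_pos: [0.5508, -0.0204, 0.1062]
tool_rot: [1.0, -0.006, -0.0, -0.0]
force: [0.2, -0.1, 0.5]
finger_gap: -0.001
gripper_force: 0.0
t: 3.85
tcp_pos: [0.5512, -0.0197, 0.0939]
tool_rot: [1.0, -0.006, -0.0, -0.0]
force: [0.5, -0.1, -0.4]
finger_gap: 0.003
gripper_force: 0.0
```

```bash
python3 -m pendant '[[[0,0,0.002,0,0,0,0],[0,0,0.002,0,0,0,0],[0,0,0,0,0,0,0]]]'; python3 -m pendant '[[[0,0,0.002,0,0,0,0],[0,0,0.001,0,0,0,0],[0,0,0,0,0,0,0]]]'
```

```text
t: 4.15
tcp_pos: [0.5519, -0.0197, 0.0909]
tool_rot: [1.0, -0.006, 0.001, 0.0]
force: [1.0, -0.2, 1.2]
finger_gap: 0.0
gripper_force: 0.6
t: 4.45
tcp_pos: [0.5519, -0.0198, 0.0886]
tool_rot: [1.0, -0.006, 0.001, 0.0]
force: [1.2, 0.9, 1.8]
finger_gap: 0.004
gripper_force: 1.3
```

```bash
python3 -m pendant '[[[0,0,0.002,0,0,0,0],[0,0,0,0,0,0,0]]]'; python3 -m pendant '[[[0,0,0.002,0,0,0,0],[0,0,0,0,0,0,0]]]'; python3 -c "
from h import *
snap('wrist','w2')"
```

```text
t: 4.65
tcp_pos: [0.5521, -0.0198, 0.0871]
tool_rot: [1.0, -0.006, 0.001, 0.0]
force: [3.4, 0.8, 3.5]
finger_gap: -0.002
gripper_force: 2.0
t: 4.85
tcp_pos: [0.5523, -0.0198, 0.0856]
tool_rot: [1.0, -0.006, 0.001, 0.0]
force: [3.9, 0.5, 6.0]
finger_gap: -0.0
gripper_force: 2.7
```

View pics/w2.png

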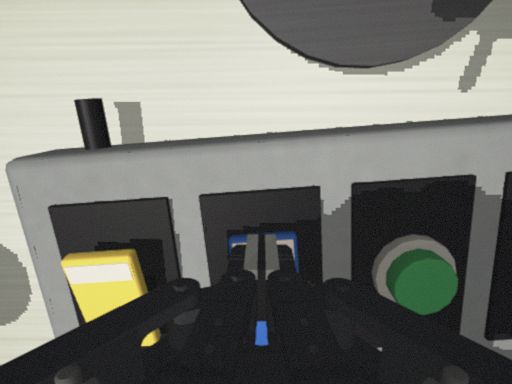

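The fingers rest on the blue rocker's white end at (263,245), and it now leans down, unlike the yellow one. The force is climbing, so I'll press a little further to be sure it reached the stop.

```bash
python3 -m pendant '[[[0,0,0.003,0,0,0,0],[0,0,0,0,0,0,0],[0,0,0,0,0,0,0]]]';  python3 -m pendant '[[[0,0,-0.03,0,0,0,0],[0,0,-0.03,0,0,0,0],[0,0,-0.03,0,0,0,0],[0,0,-0.03,0,0,0,0],[0,0,0,0,0,0,0],[0,0,0,0,0,0,0]]]'
python3 - <<'E'
from h import *
s=snap('wrist','w3'); print(monitor.sense()['tcp_pos'])
cv2.imwrite('pics/w3c.png',cv2.resize(cv2.imread('pics/w3.png')[120:270,130:380],None,fx=3,fy=3))
E
```

```text
t: 5.2
tcp_pos: [0.5524, -0.0198, 0.0851]
tool_rot: [1.0, -0.006, 0.002, 0.0]
force: [0.3, 1.6, 18.1]
finger_gap: -0.0
gripper_force: 9.0
t: 5.8
tcp_pos: [0.5499, -0.0196, 0.1781]
tool_rot: [1.0, -0.006, -0.001, -0.0]
force: [0.9, 0.1, 0.4]
finger_gap: 0.002
gripper_force: 0.0
[ 0.54960718 -0.01949906  0.17752525]
```

View pics/w3c.png

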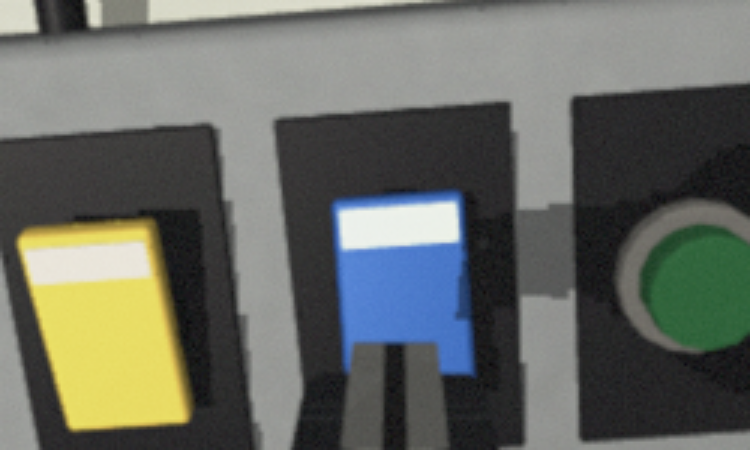

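The blue rocker is fully on: it met its hard stop at 18 N and its white end is down. Next is the yellow one.

```bash
python3 -m pendant '[[[-0.003,-0.047,0,0,0,0,0],[-0.003,-0.047,0,0,0,0,0],[0,0,0,0,0,0,0],[0,0,0,0,0,0,0],[0,0,0.03,0,0,0,0],[0,0,0.03,0,0,0,0],[0,0,0.03,0,0,0,0],[0,0,0,0,0,0,0],[0,0,0,0,0,0,0]]]'; python3 -m pendant '[[[0,0,0.0025,0,0,0,0],[0,0,0.0025,0,0,0,0],[0,0,0.0025,0,0,0,0],[0,0,0.0025,0,0,0,0],[0,0,0.0025,0,0,0,0],[0,0,0.0025,0,0,0,0],[0,0,0.0025,0,0,0,0],[0,0,0.0025,0,0,0,0],[0,0,0.0025,0,0,0,0],[0,0,0.0025,0,0,0,0],[0,0,0,0,0,0,0],[0,0,0,0,0,0,0]]]'
```

```text
t: 6.75
tcp_pos: [0.547, 0.0546, 0.1062]
tool_rot: [1.0, -0.006, -0.001, 0.0]
force: [-0.3, -0.7, -0.2]
finger_gap: 0.0
gripper_force: 0.0
t: 7.95
tcp_pos: [0.5482, 0.0555, 0.0871]
tool_rot: [1.0, -0.006, 0.001, 0.0]
force: [2.6, 1.0, 3.2]
finger_gap: -0.001
gripper_force: 1.7
```

```bash
python3 -m pendant '[[[0,0,0.0025,0,0,0,0],[0,0,0.0025,0,0,0,0],[0,0,0,0,0,0,0],[0,0,0,0,0,0,0]]]'
```

```text
t: 8.35
tcp_pos: [0.5484, 0.0555, 0.085]
tool_rot: [1.0, -0.006, 0.002, 0.0]
force: [-0.1, 1.0, 17.4]
finger_gap: -0.001
gripper_force: 8.5
```

```bash
python3 -m pendant '[[[0,0,-0.03,0,0,0,0],[0,0,-0.03,0,0,0,0],[0,0,-0.03,0,0,0,0],[0,0,-0.03,0,0,0,0],[-0.003,0.0483,0,0,0,0,0],[-0.003,0.0483,0,0,0,0,0],[-0.003,0.0483,0,0,0,0,0],[-0.003,0.0483,0,0,0,0,0],[0,0,0,0,0,0,0],[0,0,0,0,0,0,0]]]'
python3 - <<'E'
from h import *
s=snap('wrist','w4'); print(monitor.sense()['tcp_pos'])
E
```

```text
t: 9.35
tcp_pos: [0.5342, -0.0992, 0.1778]
tool_rot: [1.0, -0.007, -0.002, -0.001]
force: [-0.6, 0.1, 0.5]
finger_gap: -0.001
gripper_force: 0.0
[ 0.53434156 -0.09821685  0.17783992]
```

View pics/w4.png

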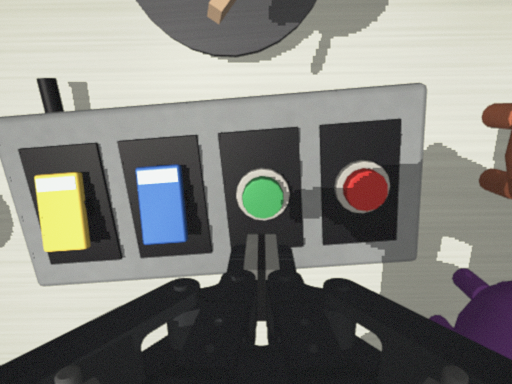

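Both white ends are down, yellow at (57,184) and blue at (157,176). The fingers line up with the green cap at (263,197), so I'll push it.

```bash
python3 -m pendant '[[[0,0,0.035,0,0,0,0],[0,0,0.035,0,0,0,0],[0,0,0.035,0,0,0,0],[0,0,0,0,0,0,0],[0,0,0,0,0,0,0],[0,0,0.0025,0,0,0,0],[0,0,0.0025,0,0,0,0],[0,0,0.0025,0,0,0,0],[0,0,0.0025,0,0,0,0],[0,0,0,0,0,0,0],[0,0,0,0,0,0,0]]]'; python3 -m pendant '[[[0,0,0.0025,0,0,0,0],[0,0,0.0025,0,0,0,0],[0,0,0,0,0,0,0],[0,0,0,0,0,0,0]]]'
```

```text
t: 10.5
tcp_pos: [0.5366, -0.099, 0.0873]
tool_rot: [1.0, -0.006, 0.001, 0.0]
force: [1.2, 2.7, 3.2]
finger_gap: 0.001
gripper_force: 1.6
t: 10.9
tcp_pos: [0.5366, -0.099, 0.0846]
tool_rot: [1.0, -0.006, 0.001, 0.0]
force: [-1.4, 3.1, 15.3]
finger_gap: 0.0
gripper_force: 7.6
```

It bottomed out at 15 N. I'll retract, check and hand in.

```bash
python3 -m pendant '[[[0,0,-0.03,0,0,0,0],[0,0,-0.05,0,0,0,0],[0,0,-0.05,0,0,0,0],[0,0,-0.05,0,0,0,0],[0,0,0,0,0,0,0],[0,0,0,0,0,0,0],[0,0,0,0,0,0,0],[0,0,0,0,0,0,0]]]'
python3 - <<'E'
from h import *
s=snap('wrist','w5')
E
```

```text
t: 11.7
tcp_pos: [0.5347, -0.0986, 0.2249]
tool_rot: [1.0, -0.006, -0.002, -0.001]
force: [0.1, -0.1, 0.7]
finger_gap: 0.003
gripper_force: 0.0
```

View pics/w5.png

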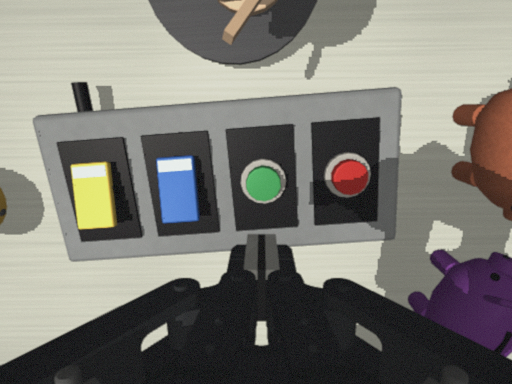

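Both rockers are on, at (91,168) and (175,165). The green cap is back up at (263,184), red is untouched, and the robot is clear.

```bash
python3 -c "
from station import job
print(job.sign_off())"
```

```text
the job is handed in; nothing more can be done
None
```

I pressed blue, then yellow, then green; each went to its stop (15–18 N), both rockers look on and green is back up in the last picture, nothing else was touched, and the job is handed in at about 12 s (no verdict was returned).

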